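Close the glass lid of the gas hob

TASK

Close the hob: lift the small frying pan off its burner and set it upright on the round cork trivet without tipping it, unlock the folding lid stay by lifting its knee forward and up past centre, then lower the glass lid under control until it lies fully shut on the hob. Never let the lid fall or slam, leave the flat heat diffuser lying on the other burner, do not disturb the rice mold, cup stack, tongs or spoon rest, and let go of everything at the end.

Things in the scene. Friction and masses are not known exactly. Their poses are not given: they have to be found in the camera images.
- hob: steel two-burner gas hob, 240 deep x 400 wide; origin under its middle on the counter; its -x axis points out of its front, +y to its left. Front panel at x = -115 mm; its two black knobs (already off) at y = +-125 mm reach x = -142, z = 45 mm. Rim top at z = 68 mm, black pan supports at z = 60 mm, burner centres x = -4, y = +-95 mm. The lid's folding stay is outside its right (-y) end
- lid (a joint): lid angle, rad: 0 = as found (open, leaning 70 degrees up from shut), grows as it is lowered, 1.222 = fully shut on the rim; it can be pushed about 0.1 further open (negative). Its stiff hinge (0.5 N m) holds the unlocked lid alone only up to about 0.1; lowered further it falls if it is not held
- hinge (a point): middle of the lid's hinge axis, which runs along the hob's y axis at the rear, 118 mm behind the hob's origin, 74 mm above the counter. The lid is a 5 mm glass pane in dark steel rails, 370 mm wide, reaching 233 mm from this axis, about 0.8 kg
- lid_handle (a point): middle of the lid's bar handle: round steel bar, 12 mm thick, 200 mm long, parallel to the hinge, 275 mm from the hinge axis in the lid's plane, with 36 mm free between it and the lid's front edge. Axes: -x from hinge to handle, z out of the lid's outer face. When shut, the bar is 42 mm in front of the hob's front panel, 74 mm high
- knee (a joint): bend of the stay's knee, rad: 0 = locked against its stop, lid held open; 0.24 = links in line; above that past centre, folding forward as the lid goes down (about 2.85 shut). Past about 0.4 it stays unlocked when let go. Stay: two flat steel links, 94 mm between rivets, 14 mm wide, in an upright plane 210 mm right of the hob's middle
- knee_pin (a point): middle of the round steel finger pin on the knee, 16 mm thick, parallel to the hob's y axis, sticking 38 mm out right of the links; this point is 233 mm right of the hob's middle, the pin's free end 19 mm further. Locked, it is 102 mm high. Unlocking moves it forward and up, along (-0.85, 0, 0.53) in the hob's axes: 11 mm into line, 15 to 25 mm more to be well past centre; a few newtons
- pan_center (a point): small aluminium frying pan with a black handle, 152 mm across the rim, 112 mm across its flat foot, 34 mm high, about 0.4 kg; this point is on its axis 17 mm above its underside; its -x axis points along the handle, z up. It stands on the supports of one of the two burners
- pan_grip (a point): point on the pan's straight handle, 120 mm from the pan's axis and 31 mm above its underside, where the handle is 22 mm wide and 15 mm high; the handle runs along the pan's x axis from 90 to 220 mm from the axis
- trivet: round cork trivet, 180 mm across, 12 mm thick, fixed on the counter left of the hob; origin under its middle
- diffuser: flat dark steel heat diffuser disc, 128 mm across, 6 mm thick, lying on the supports of the other burner; the lid closes over it; origin under its middle
- mold: orange plastic rice mold, three-cornered, about 100 mm across, 50 mm high; origin under its middle
- cups: stack of pink hard silicone cups, 82 mm across, 104 mm high; origin under its middle
- rest: white ceramic spoon rest, disc 112 mm across, 13 mm thick, with a tab reaching 100 mm from its middle along -x; origin under its middle
- tongs: steel tongs, 205 mm long along x, 50 mm wide at most, 12 mm high, lying on the spoon rest; origin under their middle
Things that resemble listed ones, but are neither listed nor needed, are in the scene too. What is meant by the trivet is not red, and is the smaller of those in its own colour.

How it is judged (in metres and radians):
On the way, in this order (a step that is already met when the one before it is completed fails the run):
1. the stay's knee is past centre while the lid is still up (value of joint knee above 0.36 rad and value of joint lid below 0.5 rad), for 0.1 s.
2. the lid is shut (value of joint lid above 1.19 rad), for 0.2 s.
At the end, for the whole second after the job is handed in: The lid lies shut on the hob (within 0.03 rad), the pan stands level on the trivet with its middle within 35 mm of the trivet's, and the diffuser, rice mold, cup stack, spoon rest and tongs are within 25 mm of where they were (value of joint lid above 1.19 rad and horizontal distance between pan_center and trivet below 0.035 m and height (world z) of pan_center between 0.025 and 0.034 m and angle between pan_center's own z axis and vertical below 0.06 rad and distance of each of mold, cups, rest, tongs, diffuser from where it was at the start of the episode below 0.025 m); the robot touches nothing.
It fails at once if the lid falls or slams (faster than 2.2 rad/s) (velocity of joint lid above 2.2 rad/s).
It fails at once if the pan is tipped more than 35 degrees (angle between pan_center's own z axis and vertical above 0.61 rad).
It fails at once if a bystander is knocked away or the diffuser is dislodged (distance of any of mold, cups, rest, tongs, diffuser from where it was at the start of the episode above 0.04 m).
It also fails if it takes over 72 s, if anything falls off the work surface, if the arm or the gripper's body presses on something with over 40 N, if the wrist force passes 120 N, or if a joint passes its speed limit or range.

ROBOT

A 6-joint arm with a two-finger parallel gripper is mounted at the origin on the work surface. World frame = base frame: x ahead of the robot, y to its left, z up, the work surface at z = 0. Lengths are in m, angles in degrees, forces in N, time in s.
With the tool pointing down it reaches from about 0.4 to 0.825 m from the base axis. Payload 7 kg.
Tool frame: the origin (TCP) lies at the centre of the arm's flange, where the gripper is bolted on; the fingertips stand 178 mm ahead of it and the grasp point (between the pads) lies 159 mm ahead of it (ctrl.hold_point_z is the distance from the TCP to the grasp point, in m); z points along the fingers, y is the line along which they close (so a half turn about z gives the same grasp; the last joint's range is limited). The gripper opens to 88 mm and grips with 3 to 60 N. Pads are 19 mm wide; open, the fingers measure 130 mm over their backs; the gripper's body (78 mm by 193 mm) begins 47 mm behind the grasp point.
Start: joints at [86.637, 20.546, 0.682, 0, -70.136, -16.507], TCP at [0.229, 0.635, 0.405] pointing down, gripper open.
Joint ranges: [-176.03, 176.03], [-82.01, 121.73], [-58.28, 71.71], [-173.87, 95.51], [-174.79, -0.11], [-173.66, 173.66]. Speed limits (degrees/s): [136.94, 136.94, 172.46, 180, 180, 180].

INTERFACE

Orientations are given as [roll, pitch, yaw] about the fixed x, y, z axes, in that order (R = Rz(yaw) Ry(pitch) Rx(roll)).
In Python, from plant import ctrl gives the robot as it stands.
- The arm moves only by the shell command python3 -m inch 'ROWS'. ROWS is JSON, one flat list of numbers, 7 for each row, row after row: the closure, from 0 (fully open) to 1 (shut), then the shift along the tool's x, y, z in mm, then the turn, a rotation vector about the tool's x, y, z in degrees. In form: [hand, x, y, z, wx, wy, wz, hand, x, y, z, wx, wy, wz, ...]. A call has 1 to 5 rows; each row is the pose to reach, as a shift and turn from the pose commanded when the call began, along the tool's axes at that moment; what a row does not reach only later rows make up. A row lasts 1/10 s, in which the tool goes at most 50 mm and 8.59 degrees, less where a joint would pass 70% of its speed; a pose out of reach is approached as far as the arm can. A call with a gripper value outside its range is refused whole. The fingers move at their own pace and stop on an object; the grip force is fixed at half the most. Time passes only in rows, so rows that repeat a pose let the fingers close. It gives the time, the measured TCP pose, the force, the opening and the grip force at its end, in the units of the state.
- ctrl.get_obs(): the state, without advancing time (a new reading comes with each control period).
- ctrl.snapshot(name): name is "scene" or "top"; returns a dict with "frame" (420x560x3 uint8, red, green, blue), "K" (3x3 intrinsics, pixels), "R" (3x3) and "t" (3): a world point X has camera coordinates R X + t. Camera axes: x right, y down, z forward; pixel columns grow to the right and rows downward; lengths in m; the calibration is good to about 2 mm. A picture is of the moment at which its call begins. There is no depth.
- ctrl.close_job(): hands the job in; it is judged then, once.
Trained networks look in a picture, given as the dict that the camera call returned (one of the last four; its "shot" number tells which), for a name from the list of things; names that differ only in an ending like _2 or _b are one class to them, and where a whole thing is asked for, a point or a joint stands for the part that bears it (a point fixed in the world has none). Each returns a list of dicts, best first, with "p" (0 to 1); they miss things now and then, are a little off and sometimes report something else, mostly with a low value. They report only what shows in the picture. A call takes as long as a camera call. They do not tell look-alikes from the thing itself.
- ctrl.recognise(picture, thing): "location" ([x, y, z] in m, in world coordinates, good to about 4 mm: the middle of the surface that is visible of it).
- ctrl.trace(picture, thing): "pixels" (420x560 bool, what is visible of it).
- ctrl.mark_of(picture, thing): "location" ([x, y, z] in m, in world coordinates, good to about 4 mm: a listed point, or the origin of a listed thing).
The state is a dict: "clock": time; "joint_pos": joint angles; "qvel": joint speeds; "tau": joint torques, N m; "tool_pos": TCP position; "orientation": TCP orientation; "force": force on the tool from outside, world axes, zero at the start; "moment": the same for the moment, N m; "opening": finger opening in m; "gripper_force": force on a finger pad.
Only numpy, scipy, OpenCV 4.12 (cv2) and the standard library are available. Lean on these libraries where they do the work, as an engineer would, in place of code of your own. Each camera call takes 0.05 s, during which the arm holds its last target. There are 200 camera calls.

## Working session

There is one attempt and no reset: what is moved stays moved. The work goes in short steps, Python scripts to look and compute and a shell command to move; the robot and the scene stay as the last step left them, time stands still between calls to the robot, and variables do not carry over. Pictures are saved under pics/ and viewed, at most 10 in all, crops included, and the job is handed in when it is done.

```bash
ls; mkdir -p pics; cat > h.py <<'E'
from plant import ctrl
import numpy as np, cv2
def save(s,n): cv2.imwrite('pics/'+n+'.png',cv2.cvtColor(s['frame'],cv2.COLOR_RGB2BGR))
E
python3 - <<'E'
from h import *
np.set_printoptions(precision=3,suppress=True)
A={n:ctrl.snapshot(n) for n in('scene','top')}
for n,s in A.items():
    save(s,n+'0'); print(n,'cam',-s['R'].T@s['t'])
    for th in ['hob','hinge','lid_handle','knee_pin','pan_center','pan_grip','trivet','diffuser','mold','cups','rest','tongs']:
        print(n,th,[(np.round(d['location'],3).tolist(),round(d['p'],2)) for d in ctrl.mark_of(s,th)[:3]])
o=ctrl.get_obs();print(o)
E
```

```text
pics
scene cam [ 0.899 -0.625  1.31 ]
scene hob [([0.594, -0.021, 0.004], 0.64), ([0.443, -0.414, 0.001], 0.41)]
scene hinge [([0.716, -0.029, 0.075], 0.75)]
scene lid_handle [([0.619, -0.023, 0.328], 0.67)]
scene knee_pin [([0.713, -0.028, 0.072], 0.67), ([0.623, -0.258, 0.099], 0.55)]
scene pan_center [([0.579, -0.12, 0.082], 0.76)]
scene pan_grip [([0.466, -0.158, 0.088], 0.89)]
scene trivet [([0.573, 0.641, -0.0], 0.87), ([0.271, 0.479, 0.002], 0.7), ([0.485, 0.39, 0.001], 0.65)]
scene diffuser [([0.598, 0.079, 0.062], 0.57)]
scene mold [([0.669, -0.442, 0.003], 0.62)]
scene cups [([0.682, 0.37, -0.006], 0.94)]
scene rest [([0.443, -0.417, -0.001], 0.75)]
scene tongs [([0.441, -0.415, 0.017], 0.6)]
top cam [0.363 0.092 1.85 ]
top hob [([0.593, -0.022, 0.003], 0.96), ([0.44, -0.414, 0.01], 0.49)]
top hinge [([0.716, -0.032, 0.074], 0.59)]
top lid_handle [([0.622, -0.03, 0.33], 0.58)]
top knee_pin [([0.621, -0.027, 0.329], 0.58), ([0.619, -0.261, 0.104], 0.55)]
top pan_center [([0.581, -0.125, 0.075], 0.67)]
top pan_grip [([0.466, -0.16, 0.089], 0.6)]
top trivet [([0.568, 0.635, 0.003], 0.81), ([0.489, 0.391, 0.004], 0.75), ([0.269, 0.477, 0.001], 0.7)]
top diffuser [([0.594, 0.079, 0.059], 0.85)]
top mold []
top cups [([0.682, 0.372, 0.001], 0.92)]
top rest [([0.446, -0.412, -0.0], 0.65)]
top tongs [([0.44, -0.415, 0.013], 0.51)]
{'clock': 1.3, 'joint_pos': array([ 86.638,  20.548,   0.684,  -0.002, -70.137, -16.506]), 'qvel': array([-0.007,  0.038, -0.07 ,  0.089, -0.055,  0.023]), 'tau': array([ -0.001, -58.239,  29.329,   7.002,   0.012,  -0.   ]), 'tool_pos': array([0.229, 0.635, 0.405]), 'orientation': array([179.998,   0.002, -19.868]), 'force': array([ 0.134, -0.534,  0.342]), 'moment': array([ 0.012, -0.035,  0.014]), 'gripper_force': 0.0, 'opening': 0.08781596123801001}
```

View images.

View pics/scene0.png

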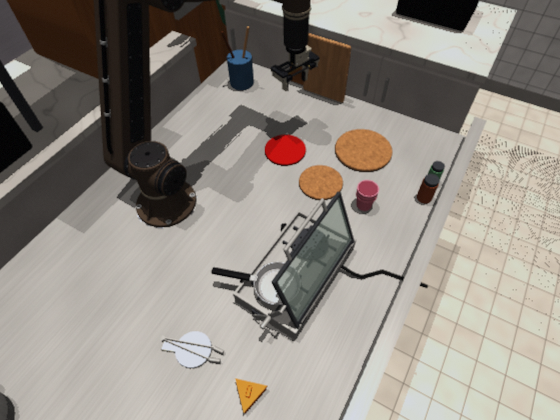

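View pics/top0.png

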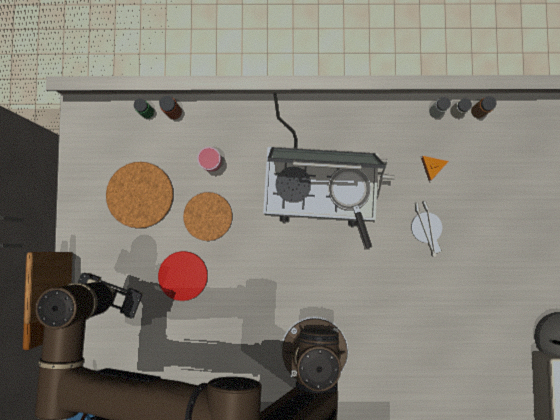

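```bash
python3 - <<'E'
from h import *
s=ctrl.snapshot('top')
def px(p): q=s['K']@(s['R']@np.array(p)+s['t']); return q[:2]/q[2]
for d in ctrl.trace(s,'trivet')[:4]:
    m=d['pixels'];v,u=np.nonzero(m);f=s['frame'][m]
    # project to plane z=0.012
    P=np.c_[u,v,np.ones(len(u))]@np.linalg.inv(s['K']).T@s['R']; c=-s['R'].T@s['t']
    X=c+P*((0.012-c[2])/P[:,2])[:,None]
    print(d['p'],np.median(f,0),u.mean(),v.mean(),X.mean(0).round(3),'size',(np.ptp(X,0)).round(3))
E
```

```text
0.79 [155. 108.  64.] 139.63253348214286 194.62248883928572 [0.567 0.638 0.012] size [0.244 0.251 0.   ]
0.76 [175.  50.  44.] 182.39536082474226 275.9963917525773 [0.269 0.476 0.012] size [0.18  0.178 0.   ]
0.67 [155. 109.  66.] 207.54109589041096 216.13119072708113 [0.487 0.387 0.012] size [0.176 0.18  0.   ]
```

Trivet: of the two cork discs, the smaller one (180 mm) is at (0.487, 0.388). The pan is on the right burner, its handle toward the front right, and the knee pin shows at the right end. Next I'll go above the pan handle.

```bash
cat >> h.py <<'E'
from scipy.spatial.transform import Rotation as Ro
np.set_printoptions(precision=2,suppress=True)
def go(p,rpy):
    "shift (mm, tool axes) and turn (deg rotvec) from measured pose to TCP pose p,rpy"
    o=ctrl.get_obs(); R=Ro.from_euler('xyz',o['orientation'],degrees=True)
    d=R.inv().apply(np.array(p)-o['tool_pos'])*1000; w=(R.inv()*Ro.from_euler('xyz',rpy,degrees=True)).as_rotvec(degrees=True)
    print('shift',d,'turn',w,'rows',max(np.linalg.norm(d)/50,np.linalg.norm(w)/8.59).round(1))
E
python3 -m inch '[0,38,27,0,0,0,0, 0,77,54,0,0,0,0, 0,116,81,0,0,0,0, 0,154,108,0,0,0,0, 0,193,135,0,0,0,0]'
python3 -m inch '[0,38,27,0,0,0,0, 0,77,54,0,0,0,0, 0,116,81,0,0,0,0, 0,154,108,0,0,0,0, 0,193,135,0,0,0,0]'
python3 -m inch '[0,11,40,0,0,0,0, 0,22,79,0,0,0,0, 0,32,119,0,0,0,0, 0,43,158,0,0,0,0, 0,54,198,0,0,0,0]'
python3 -m inch '[0,11,40,0,0,0,-7.5, 0,22,79,0,0,0,-15, 0,32,119,0,0,0,-22.5, 0,43,158,0,0,0,-30, 0,54,198,0,0,0,-37.8]'
python3 - <<'E'
from h import *
s=ctrl.snapshot('top')
for n in ['pan_center','pan_grip','knee_pin']:
    print(n,[(np.round(d['location'],3).tolist(),round(d['p'],2)) for d in ctrl.mark_of(s,n)[:3]])
print(ctrl.get_obs()['joint_pos'])
go([.468,-.159,.252],[180,0,18])
E
```

```text
clock: 1.9
tool_pos: [0.3657, 0.4406, 0.4049]
orientation: [-180.0, -0.0, -19.8]
force: [0.3, 0.8, 0.0]
opening: 0.0875
gripper_force: 0.0
clock: 2.4
tool_pos: [0.5014, 0.248, 0.4051]
orientation: [-180.0, -0.0, -19.8]
force: [0.4, 1.1, -0.3]
opening: 0.0874
gripper_force: 0.0
clock: 2.9
tool_pos: [0.4837, 0.0436, 0.405]
orientation: [-180.0, -0.0, -19.8]
force: [1.6, -0.5, 0.2]
opening: 0.0878
gripper_force: 0.0
clock: 3.4
tool_pos: [0.4673, -0.1599, 0.4051]
orientation: [180.0, -0.1, 18.0]
force: [0.4, 0.6, 1.1]
opening: 0.0875
gripper_force: 0.0
pan_center [([0.583, -0.122, 0.076], 0.85)]
pan_grip [([0.467, -0.161, 0.091], 0.79)]
knee_pin [([0.587, -0.123, 0.076], 0.63), ([0.62, -0.261, 0.102], 0.56)]
[  4.05   3.28 -21.57  -0.01 -65.15 103.43]
shift [  0.54  -0.   152.63] turn [-0.01  0.   -0.53] rows 3.1
```

```bash

python3 -m inch '[0,0,0,40,0,0,0, 0,0,0,80,0,0,0, 0,0,0,115,0,0,0, 0,0,0,140,0,0,0, 0,0,0,153,0,0,0]'
python3 -m inch '[1,0,0,0,0,0,0, 1,0,0,0,0,0,0, 1,0,0,0,0,0,0, 1,0,0,0,0,0,0, 1,0,0,0,0,0,0]'
python3 -m inch '[1,0,0,-3,0,0,0, 1,0,0,-6,0,0,0, 1,0,0,-9,0,0,0, 1,0,0,-12,0,0,0, 1,0,0,-15,0,0,0]'
python3 - <<'E'
from h import *
s=ctrl.snapshot('scene'); save(s,'lift')
for n in ['pan_center','pan_grip']:
    print(n,[(np.round(d['location'],3).tolist(),round(d['p'],2)) for d in ctrl.mark_of(s,n)[:3]])
f=s['frame'][200:340,180:380]; cv2.imwrite('pics/liftc.png',cv2.resize(cv2.cvtColor(f,cv2.COLOR_RGB2BGR),None,fx=4,fy=4)[:600])
print(ctrl.get_obs()['moment'])
E
```

```text
clock: 4.1
tool_pos: [0.4673, -0.157, 0.2495]
orientation: [-179.9, 0.2, 17.7]
force: [0.7, -0.8, 0.8]
opening: 0.0876
gripper_force: 0.0
clock: 4.6
tool_pos: [0.468, -0.1582, 0.2524]
orientation: [180.0, -0.1, 17.7]
force: [0.4, 0.5, -0.4]
opening: 0.0532
gripper_force: 0.0
clock: 5.1
tool_pos: [0.4676, -0.1582, 0.2667]
orientation: [-180.0, 0.0, 17.7]
force: [0.0, -0.5, -3.8]
opening: 0.0216
gripper_force: 30.0
pan_center [([0.578, -0.118, 0.079], 0.9)]
pan_grip [([0.465, -0.158, 0.092], 0.91)]
[-0.12  0.15 -0.03]
```

View pics/liftc.png

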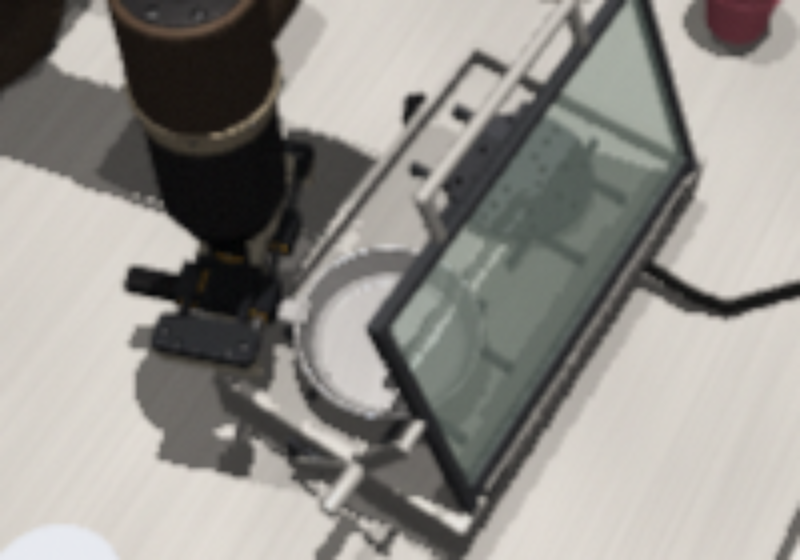

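The fingers close slower than I allowed, so the handle is only held near the tips. I'll open, go down and grip again.

```bash

python3 -m inch '[1,0,0,2,0,0,0, 0.6,0,0,3,0,0,0, 0.6,0,0,3,0,0,0, 0.6,0,0,8,0,0,0, 0.6,0,0,15,0,0,0]'
python3 -m inch '[1,0,0,0,0,0,0, 1,0,0,0,0,0,0, 1,0,0,0,0,0,0, 1,0,0,0,0,0,0, 1,0,0,0,0,0,0]'
python3 -m inch '[1,0,0,0,0,0,0, 1,0,0,0,0,0,0, 1,0,0,-3,0,0,0, 1,0,0,-6,0,0,0, 1,0,0,-10,0,0,0]'
python3 -m inch '[1,0,0,-4,0,0,0, 1,0,0,-8,0,0,0, 1,0,0,-12,0,0,0, 1,0,0,-16,0,0,0, 1,0,0,-20,0,0,0]'
python3 - <<'E'
from h import *
for c in('scene','top'):
  s=ctrl.snapshot(c)
  for n in ['pan_center','pan_grip']:
    print(n,[(np.round(d['location'],3).tolist(),round(d['p'],2)) for d in ctrl.mark_of(s,n)[:3]])
E
```

```text
clock: 5.75
tool_pos: [0.4681, -0.1582, 0.2517]
orientation: [180.0, -0.1, 17.7]
force: [-0.5, 0.7, -0.5]
opening: 0.0348
gripper_force: 0.0
clock: 6.25
tool_pos: [0.4678, -0.1582, 0.2516]
orientation: [-180.0, 0.0, 17.7]
force: [1.0, -0.1, -2.9]
opening: 0.0217
gripper_force: 30.0
clock: 6.75
tool_pos: [0.4675, -0.1583, 0.2617]
orientation: [-180.0, 0.1, 17.7]
force: [0.4, 0.4, -4.5]
opening: 0.0214
gripper_force: 30.0
clock: 7.25
tool_pos: [0.4677, -0.1583, 0.282]
orientation: [-180.0, 0.0, 17.7]
force: [-0.4, 0.2, -4.1]
opening: 0.0217
gripper_force: 30.0
pan_center [([0.575, -0.121, 0.087], 0.76)]
pan_grip [([0.464, -0.161, 0.121], 0.95)]
pan_center [([0.579, -0.126, 0.085], 0.57)]
pan_grip [([0.465, -0.161, 0.121], 0.91), ([0.488, 0.39, 0.002], 0.2)]
```

```bash

python3 -m inch '[1,0,0,-2,0,0,0, 1,0,0,-4,0,0,0, 1,0,0,-6,0,0,0, 1,0,0,-8,0,0,0, 1,0,0,-10,0,0,0]'
cat > m.py <<'E'
from h import *
for c in('scene','top'):
  s=ctrl.snapshot(c)
  for n in ['pan_center','pan_grip']:
    print(n,[(np.round(d['location'],3).tolist(),round(d['p'],2)) for d in ctrl.mark_of(s,n)[:2]])
E
python3 m.py
python3 -m inch '[1,0,0,0,0,0,0,1,0,0,0,0,0,0,1,0,0,0,0,0,0]' | head -1
python3 m.py
```

```text
clock: 8.05
tool_pos: [0.4678, -0.1583, 0.2918]
orientation: [-180.0, 0.0, 17.7]
force: [-0.0, 1.2, -3.5]
opening: 0.0215
gripper_force: 30.0
pan_center [([0.571, -0.121, 0.091], 0.89)]
pan_grip [([0.465, -0.159, 0.13], 0.69), ([0.67, -0.438, 0.003], 0.66)]
pan_center [([0.578, -0.124, 0.086], 0.96)]
pan_grip [([0.464, -0.163, 0.132], 0.96)]
clock: 8.65
pan_center [([0.574, -0.119, 0.095], 0.81), ([0.466, -0.157, 0.13], 0.67)]
pan_grip [([0.465, -0.16, 0.132], 0.72)]
pan_center [([0.577, -0.127, 0.087], 0.94), ([0.448, -0.415, -0.001], 0.37)]
pan_grip [([0.464, -0.16, 0.131], 0.61), ([0.714, -0.035, 0.069], 0.33)]
```

```bash
python3 -c "
from h import *
o=ctrl.get_obs();print(o['force'],o['moment'])"
python3 -m inch '[1,0,0,-2,0,0,0, 1,0,0,-4,0,0,0, 1,0,0,-6,0,0,0, 1,0,0,-8,0,0,0, 1,0,0,-10,0,0,0]'
python3 m.py
python3 -c "
from h import *
o=ctrl.get_obs();print(o['force'],o['moment'])"
```

```text
[ 0.2  -0.49 -4.13] [-0.2   0.29 -0.03]
clock: 9.45
tool_pos: [0.4678, -0.1582, 0.3019]
orientation: [180.0, -0.0, 17.7]
force: [-0.2, 0.0, -4.3]
opening: 0.0216
gripper_force: 30.0
pan_center [([0.57, -0.122, 0.094], 0.98)]
pan_grip [([0.468, -0.158, 0.143], 0.96)]
pan_center [([0.576, -0.125, 0.092], 0.65)]
pan_grip [([0.465, -0.159, 0.146], 0.65)]
[ 0.22  0.18 -4.25] [-0.14  0.25 -0.01]
```

Friction alone doesn't hold the pan's moment: it pivots in the pads and sags about 18°. I'll set it down and grip 25 mm closer to the bowl.

```bash

python3 -m inch '[1,0,0,10,0,0,0, 1,0,0,20,0,0,0, 1,0,0,30,0,0,0, 1,0,0,40,0,0,0, 1,0,0,49,0,0,0]'
python3 -m inch '[0.6,0,0,0,0,0,0, 0.6,0,0,0,0,0,0, 0.6,0,0,0,0,0,0, 0.6,13,0,0,0,0,0, 0.6,26,0,0,0,0,0]'
python3 -m inch '[1,0,0,0,0,0,0, 1,0,0,0,0,0,0, 1,0,0,0,0,0,0, 1,0,0,0,0,0,0, 1,0,0,0,0,0,0]'
python3 -m inch '[1,0,0,0,0,0,0, 1,0,0,-5,0,0,0, 1,0,0,-10,0,0,0, 1,0,0,-15,0,0,0, 1,0,0,-20,0,0,0]'
python3 -m inch '[1,0,0,-4,0,0,0, 1,0,0,-8,0,0,0, 1,0,0,-12,0,0,0, 1,0,0,-16,0,0,0, 1,0,0,-20,0,0,0]'
python3 m.py
python3 -c "
from h import *
o=ctrl.get_obs();print(o['force'],o['moment'])"
```

```text
clock: 10.25
tool_pos: [0.4675, -0.1583, 0.2515]
orientation: [-180.0, 0.1, 17.7]
force: [-10.9, -2.1, 10.5]
opening: 0.0216
gripper_force: 30.0
clock: 10.75
tool_pos: [0.4938, -0.1501, 0.2534]
orientation: [180.0, -0.1, 17.7]
force: [0.6, 0.4, -0.2]
opening: 0.0349
gripper_force: 0.0
clock: 11.25
tool_pos: [0.4925, -0.1503, 0.2526]
orientation: [-180.0, -0.0, 17.7]
force: [0.7, 1.2, -3.5]
opening: 0.0212
gripper_force: 30.0
clock: 11.75
tool_pos: [0.4923, -0.1504, 0.2731]
orientation: [-180.0, 0.0, 17.7]
force: [-0.2, -0.1, -4.5]
opening: 0.0214
gripper_force: 30.0
clock: 12.25
tool_pos: [0.4925, -0.1503, 0.2929]
orientation: [-180.0, 0.0, 17.7]
force: [0.2, -0.8, -4.7]
opening: 0.0217
gripper_force: 30.0
pan_center [([0.569, -0.123, 0.096], 0.82)]
pan_grip [([0.467, -0.156, 0.139], 0.83)]
pan_center []
pan_grip [([0.462, -0.16, 0.137], 0.57)]
[ 0.35 -0.67 -5.02] [-0.17  0.17  0.05]
```

```bash

python3 -m inch '[1,0,0,-3,0,0,0, 1,0,0,-6,0,0,0, 1,0,0,-9,0,0,0, 1,0,0,-12,0,0,0, 1,0,0,-15,0,0,0]'
python3 m.py
python3 -c "
from h import *
o=ctrl.get_obs();print(o['force'],o['moment'])
s=ctrl.snapshot('scene');f=s['frame'][200:340,180:380]; cv2.imwrite('pics/lift2.png',cv2.resize(cv2.cvtColor(f,cv2.COLOR_RGB2BGR),None,fx=4,fy=4)[:600])"
```

```text
clock: 13.05
tool_pos: [0.4926, -0.1503, 0.308]
orientation: [180.0, -0.0, 17.7]
force: [0.7, -0.5, -4.3]
opening: 0.0214
gripper_force: 30.0
pan_center [([0.57, -0.124, 0.106], 0.74)]
pan_grip [([0.465, -0.159, 0.154], 0.69)]
pan_center [([0.575, -0.127, 0.103], 0.91), ([0.616, -0.264, 0.105], 0.64)]
pan_grip [([0.462, -0.159, 0.152], 0.72)]
[ 0.91  0.37 -4.69] [-0.16  0.12  0.06]
```

View pics/lift2.png

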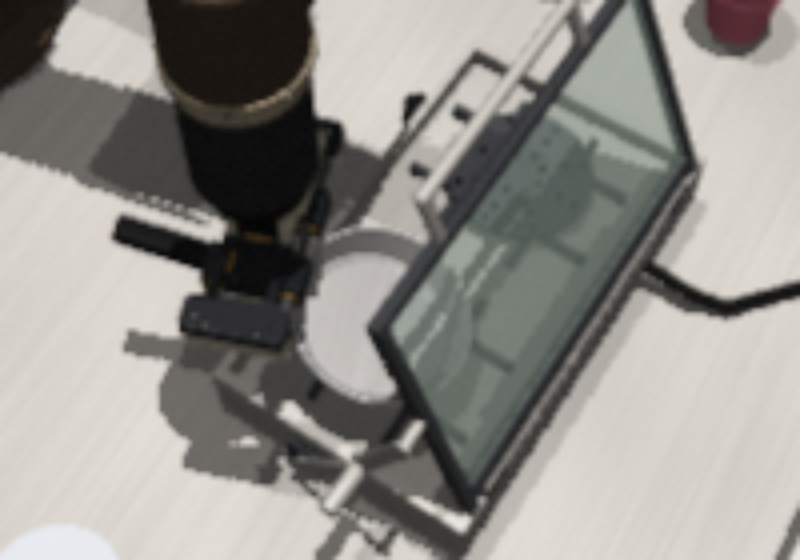

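```bash

python3 -m inch '[1,-7,0,-3,0,2.4,0, 1,-13,0,-7,0,4.8,0, 1,-20,0,-10,0,7.2,0, 1,-26,0,-13,0,9.6,0, 1,-33,0,-16,0,12,0]'
python3 m.py
python3 -c "
from h import *
o=ctrl.get_obs();print(o['force'],o['moment'],o['joint_pos'])
for th in (.487,.389,.3),: go([.4,.35,.3],[180,-12,18])
"
```

```text
clock: 13.9
tool_pos: [0.4607, -0.1605, 0.3236]
orientation: [-180.0, -12.1, 17.7]
force: [-0.0, -0.3, -4.3]
opening: 0.0216
gripper_force: 30.0
pan_center [([0.572, -0.122, 0.136], 0.94)]
pan_grip [([0.465, -0.161, 0.166], 0.73)]
pan_center [([0.577, -0.126, 0.129], 0.65)]
pan_grip []
[-0.41 -0.58 -4.47] [-0.46  1.17  0.03] [  2.51   4.2  -31.01  -4.53 -43.36 108.18]
shift [  89.81 -504.83   42.94] turn [ 0.06  0.08 -0.29] rows 10.3
```

```bash

python3 -m inch '[1,4,-25,1,0,0,0, 1,9,-60,2,0,0,0, 1,14,-97,3,0,0,0, 1,19,-134,4,0,0,0, 1,24,-172,5,0,0,0]'
python3 -m inch '[1,5,-34,1,0,0,0, 1,10,-69,2,0,0,0, 1,14,-103,3,0,0,0, 1,19,-138,4,0,0,0, 1,24,-172,5,0,0,0]'
python3 -m inch '[1,5,-38,1,0,0,0, 1,10,-75,2,0,0,0, 1,14,-112,3,0,0,0, 1,19,-147,4,0,0,0, 1,24,-172,5,0,0,0]'
python3 m.py
python3 -c "
from h import *
s=ctrl.snapshot('scene');f=s['frame'][80:230,200:400]; cv2.imwrite('pics/lift3.png',cv2.resize(cv2.cvtColor(f,cv2.COLOR_RGB2BGR),None,fx=4,fy=4)[:600])"
```

```text
clock: 14.7
tool_pos: [0.432, 0.0125, 0.3236]
orientation: [180.0, -12.0, 17.7]
force: [1.6, 0.6, -4.9]
opening: 0.0217
gripper_force: 30.0
clock: 15.2
tool_pos: [0.4028, 0.1841, 0.3238]
orientation: [180.0, -12.0, 17.7]
force: [1.0, -0.2, -4.9]
opening: 0.0217
gripper_force: 30.0
clock: 15.7
tool_pos: [0.3738, 0.3563, 0.3237]
orientation: [180.0, -12.0, 17.8]
force: [0.6, -0.4, -4.2]
opening: 0.021
gripper_force: 30.0
pan_center [([0.481, 0.392, 0.119], 0.67), ([0.441, -0.412, 0.0], 0.22)]
pan_grip [([0.379, 0.358, 0.174], 0.98), ([0.716, -0.032, 0.075], 0.73)]
pan_center [([0.484, 0.388, 0.114], 0.81)]
pan_grip []
```

View pics/lift3.png

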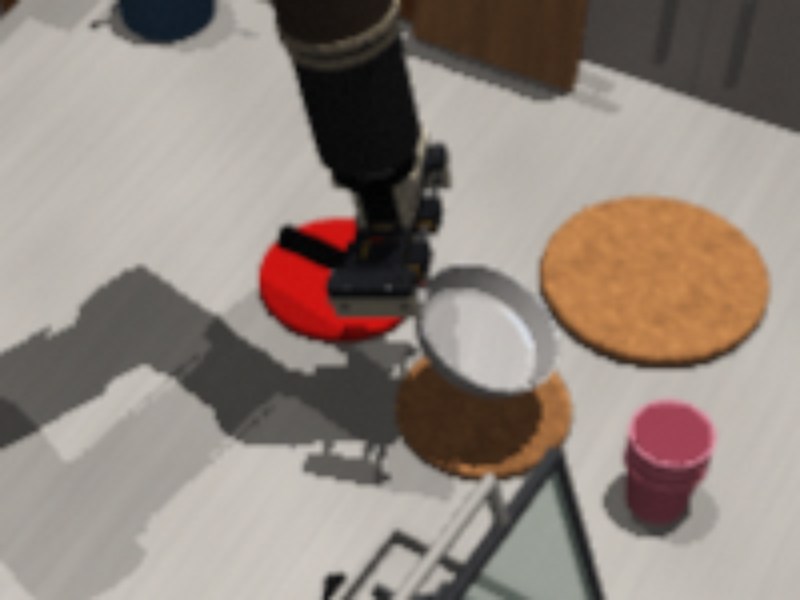

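```bash

python3 -m inch '[1,-2,0,9,0,0,0, 1,-5,0,24,0,0,0, 1,-8,0,38,0,0,0, 1,-11,0,52,0,0,0, 1,-13.5,0,64,0,0,0]'
python3 -m inch '[1,-2,0,12,0,0,0, 1,-5,0,24,0,0,0, 1,-8,0,36,0,0,0, 1,-10,0,47,0,0,0, 1,-12,0,56,0,0,0]'
python3 m.py
```

```text
clock: 16.55
tool_pos: [0.3744, 0.3527, 0.2575]
orientation: [180.0, -12.0, 17.7]
force: [0.1, 0.2, -4.8]
opening: 0.0215
gripper_force: 30.0
clock: 17.05
tool_pos: [0.3743, 0.3531, 0.2009]
orientation: [-180.0, -12.0, 17.7]
force: [-13.9, -3.7, 15.2]
opening: 0.0216
gripper_force: 30.0
pan_center [([0.49, 0.393, 0.037], 0.96)]
pan_grip [([0.377, 0.356, 0.04], 0.65)]
pan_center [([0.496, 0.392, 0.03], 0.76)]
pan_grip [([0.617, -0.26, 0.104], 0.57)]
```

```bash

python3 -m inch '[0.4,0,0,0,0,0,0, 0.4,0,0,0,0,0,0, 0.4,0,0,0,0,0,0, 0.4,0,0,-15,0,0,0, 0.4,0,0,-40,0,0,0]'
python3 -m inch '[0.4,0,0,-40,0,0,0, 0.4,0,0,-80,0,0,0, 0.4,0,0,-120,0,0,0, 0.4,0,0,-150,0,0,0, 0.4,0,0,-180,0,0,0]'
python3 - <<'E'
from h import *
for c in('scene','top'):
  s=ctrl.snapshot(c)
  for n in ['hob','pan_center','pan_grip','knee_pin','lid_handle','hinge']:
    print(n,[(np.round(d['location'],3).tolist(),round(d['p'],2)) for d in ctrl.mark_of(s,n)[:2]])
s=ctrl.snapshot('scene')
f=s['frame'][250:345,220:345];cv2.imwrite('pics/knee.png',cv2.resize(cv2.cvtColor(f,cv2.COLOR_RGB2BGR),None,fx=6,fy=6,interpolation=cv2.INTER_CUBIC))
E
```

```text
clock: 17.85
tool_pos: [0.366, 0.3503, 0.2395]
orientation: [179.9, -11.8, 17.7]
force: [0.9, 0.8, 0.8]
opening: 0.0513
gripper_force: 0.0
clock: 18.35
tool_pos: [0.3302, 0.3393, 0.4183]
orientation: [-179.9, -12.0, 17.7]
force: [1.2, 0.9, 0.2]
opening: 0.0528
gripper_force: 0.0
hob [([0.594, -0.022, -0.002], 0.67)]
pan_center [([0.492, 0.391, 0.032], 0.92)]
pan_grip [([0.38, 0.355, 0.043], 0.64)]
knee_pin [([0.626, -0.258, 0.102], 0.5)]
lid_handle [([0.621, -0.024, 0.329], 0.94), ([0.713, -0.028, 0.074], 0.7)]
hinge [([0.714, -0.03, 0.07], 0.96), ([0.594, -0.022, -0.0], 0.24)]
hob [([0.594, -0.023, 0.001], 0.71), ([0.62, -0.031, 0.33], 0.4)]
pan_center [([0.496, 0.391, 0.027], 0.63)]
pan_grip [([0.375, 0.353, 0.042], 0.67)]
knee_pin [([0.716, -0.033, 0.073], 0.64), ([0.619, -0.26, 0.106], 0.58)]
lid_handle []
hinge [([0.714, -0.034, 0.076], 0.97)]
```

View pics/knee.png

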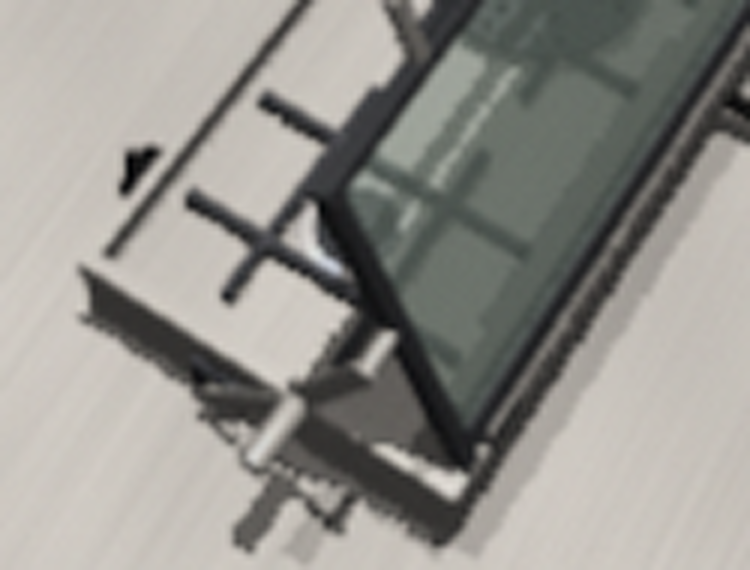

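Pan stands at (0.494, 0.391), about 7 mm from the trivet's middle. The knee pin measures (0.621, -0.260, 0.104), as expected. I'll plan waypoints to grasp the pin from the right, tilted 35°.

```bash
cat >> h.py <<'E'
def plan(W):
    "per-waypoint shift/turn in the tool axes of the previous one"
    o=ctrl.get_obs(); p=np.array(o['tool_pos']); R=Ro.from_euler('xyz',o['orientation'],degrees=True)
    for q,rpy in W:
        Q=Ro.from_euler('xyz',rpy,degrees=True); d=R.inv().apply(np.array(q)-p)*1000; w=(R.inv()*Q).as_rotvec(degrees=True)
        print(d.round(1),w.round(1),'rows',round(max(np.linalg.norm(d)/50,np.linalg.norm(w)/8.59),1)); p,R=np.array(q),Q
E
python3 - <<'E'
from h import *
z=Ro.from_euler('xyz',[180,35,-94.5],degrees=True).apply([0,0,1]); g=np.array([.621,-.267,.103])
print(z,g-.159*z)
plan([([.40,.15,.42],[180,0,-20]),([.42,-.09,.42],[180,0,-60]),([.46,-.31,.42],[180,0,-94.5]),(g-.239*z,[180,35,-94.5]),(g-.159*z,[180,35,-94.5])])
E
```

```text
[ 0.05  0.57 -0.82] [ 0.61 -0.36  0.23]
[  8.9 201.7  -1.9] [ -3.9 -11.6  37.6] rows 4.6
[100.9 218.7   0. ] [ 0. -0. 40.] rows 4.8
[210.5  75.4   0. ] [-0.  -0.  34.5] rows 4.5
[  81.6 -157.1  121.2] [  0. -35.   0.] rows 4.3
[-0. -0. 80.] [0. 0. 0.] rows 1.6
```

```bash

python3 -m inch '[0.4,2,40,0,-0.8,-2.3,7.5, 0.4,4,81,-1,-1.6,-4.6,15, 0.4,5,121,-1,-2.3,-7,22.5, 0.4,7,161,-2,-3.1,-9.3,30, 0.4,9,202,-2,-3.9,-11.6,37.6]'
python3 -m inch '[0.4,20,44,0,0,0,8, 0.4,40,87,0,0,0,16, 0.4,60,131,0,0,0,24, 0.4,81,175,0,0,0,32, 0.4,101,219,0,0,0,40]'
python3 -m inch '[0.4,42,15,0,0,0,7, 0.4,84,30,0,0,0,14, 0.4,126,45,0,0,0,21, 0.4,168,60,0,0,0,28, 0.4,210,75,0,0,0,34.5]'
python3 -m inch '[0.4,16,-31,24,0,-7,0, 0.4,33,-63,48,0,-14,0, 0.4,49,-94,73,0,-21,0, 0.4,65,-126,97,0,-28,0, 0.4,82,-157,121,0,-35,0]'
python3 - <<'E'
from h import *
print(ctrl.get_obs()['joint_pos'])
for c in('scene','top'):
  s=ctrl.snapshot(c)
  print([(np.round(d['location'],3).tolist(),round(d['p'],2)) for d in ctrl.mark_of(s,'knee_pin')[:2]])
  if c=='scene': f=s['frame'][250:350,200:330];cv2.imwrite('pics/knee2.png',cv2.resize(cv2.cvtColor(f,cv2.COLOR_RGB2BGR),None,fx=6,fy=6,interpolation=cv2.INTER_CUBIC))
z=Ro.from_euler('xyz',[180,35,-94.5],degrees=True).apply([0,0,1]); g=np.array([.621,-.267,.103])
go(g-.159*z,[180,35,-94.5])
E
```

```text
clock: 19.6
tool_pos: [0.4003, 0.1484, 0.4208]
orientation: [-179.9, 0.1, -20.3]
force: [1.0, 0.1, 0.4]
opening: 0.0528
gripper_force: 0.0
clock: 20.1
tool_pos: [0.4197, -0.0926, 0.4205]
orientation: [-179.9, 0.0, -60.3]
force: [0.9, 1.3, 0.4]
opening: 0.0526
gripper_force: 0.0
clock: 20.6
tool_pos: [0.46, -0.3121, 0.4198]
orientation: [180.0, 0.0, -94.8]
force: [1.4, 0.8, 0.8]
opening: 0.0527
gripper_force: 0.0
clock: 21.1
tool_pos: [0.6113, -0.4051, 0.2975]
orientation: [-180.0, 35.3, -94.5]
force: [0.2, -0.2, 0.4]
opening: 0.0525
gripper_force: 0.0
[-29.01  36.64  21.17 -31.76 -90.76  28.72]
[([0.489, 0.395, 0.031], 0.18), ([0.675, -0.439, 0.002], 0.15)]
[([0.375, 0.354, 0.044], 0.56), ([0.614, -0.261, 0.105], 0.47)]
shift [-4.11 -0.46 76.7 ] turn [ 0.26  0.18 -0.33] rows 1.5
```

View pics/knee2.png

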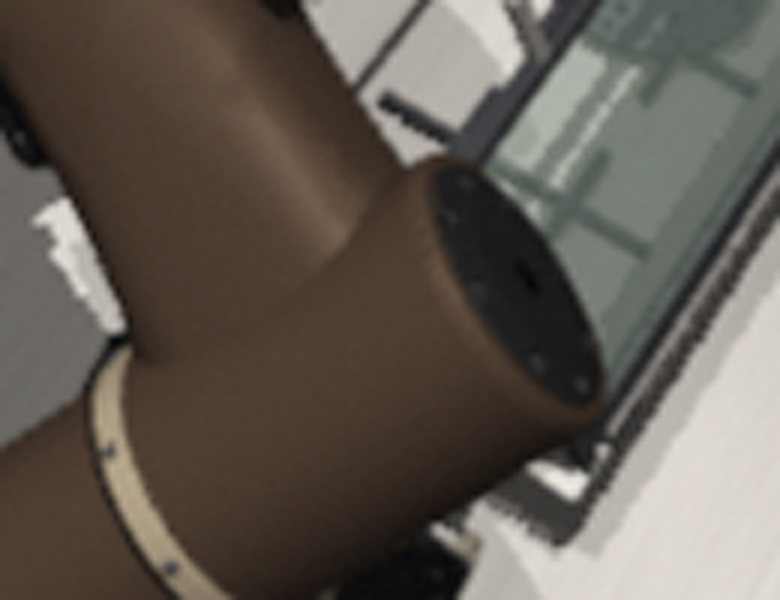

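The forearm hides the pin, but the lid corner is clear of it. I'll advance along the tool axis, watching the force.

```bash

python3 -m inch '[0.4,-1,0,15,0,0,0, 0.4,-2,0,31,0,0,0, 0.4,-3,0,46,0,0,0, 0.4,-4,0,62,0,0,0, 0.4,-4,0,77,0,0,0]'
python3 - <<'E'
from h import *
o=ctrl.get_obs(); print(o['force'],o['moment'])
s=ctrl.snapshot('top')
f=s['frame'][130:230,320:450];cv2.imwrite('pics/knee3.png',cv2.resize(cv2.cvtColor(f,cv2.COLOR_RGB2BGR),None,fx=6,fy=6,interpolation=cv2.INTER_CUBIC))
E
```

```text
clock: 21.8
tool_pos: [0.6136, -0.3548, 0.2381]
orientation: [-180.0, 35.0, -94.4]
force: [-0.1, 0.6, -0.6]
opening: 0.0522
gripper_force: 0.0
[-0.15  0.57 -0.57] [-1.85  0.16  0.01]
```

View pics/knee3.png

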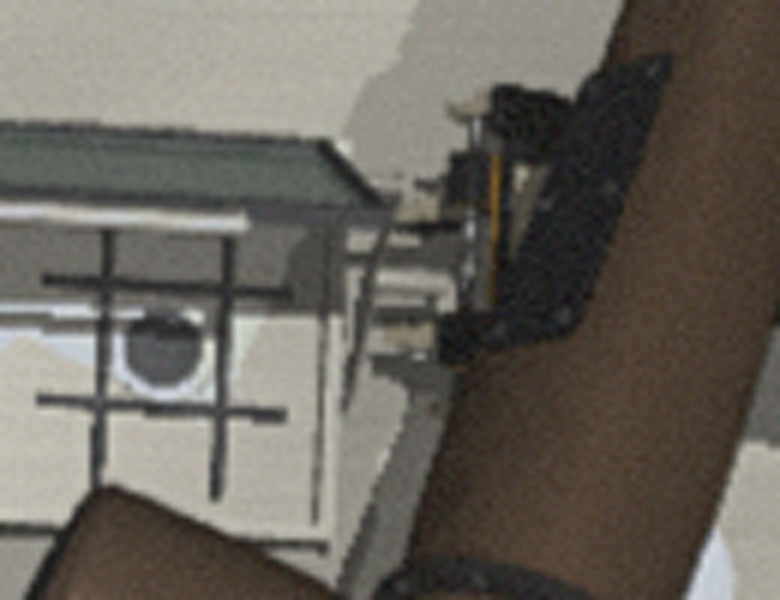

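The pin is between the fingers. I'll close and pull it forward and up.

```bash

python3 -m inch '[1,0,0,3,0,0,0, 1,0,0,3,0,0,0, 1,0,0,3,0,0,0, 1,0,0,3,0,0,0, 1,0,0,3,0,0,0]'
python3 -m inch '[1,0,0,0,0,0,0, 1,0,0,0,0,0,0]'
python3 -m inch '[1,-1,3,-1.5,0,0,0, 1,-2,6,-3,0,0,0, 1,-3,9,-4,0,0,0, 1,-3.8,12,-5.5,0,0,0, 1,-4.5,14,-6.5,0,0,0]'
python3 -m inch '[1,-1,3,-1,0,0,0, 1,-2,6,-2,0,0,0, 1,-2.5,9,-3.5,0,0,0, 1,-3.2,12,-4.5,0,0,0, 1,-4,15,-5.5,0,0,0]'
python3 - <<'E'
from h import *
for c in('scene','top'):
  s=ctrl.snapshot(c)
  for n in('knee_pin','lid_handle'): print(n,[(np.round(d['location'],3).tolist(),round(d['p'],2)) for d in ctrl.mark_of(s,n)[:2]])
E
```

```text
clock: 22.35
tool_pos: [0.6126, -0.3554, 0.2356]
orientation: [179.8, 35.1, -94.6]
force: [-12.3, -1.3, 3.8]
opening: 0.018
gripper_force: 5.9
clock: 22.55
tool_pos: [0.6116, -0.3554, 0.2356]
orientation: [179.6, 35.1, -94.7]
force: [-8.2, -0.9, 3.0]
opening: 0.0151
gripper_force: 30.0
clock: 23.05
tool_pos: [0.5998, -0.3543, 0.2442]
orientation: [-180.0, 35.0, -94.5]
force: [3.6, -4.4, -1.4]
opening: 0.0153
gripper_force: 29.9
clock: 23.55
tool_pos: [0.585, -0.3532, 0.2512]
orientation: [-179.9, 35.0, -94.5]
force: [2.2, -4.7, -1.7]
opening: 0.0153
gripper_force: 29.9
knee_pin []
lid_handle [([0.614, -0.023, 0.325], 0.8)]
knee_pin [([0.596, -0.023, 0.002], 0.53), ([0.591, -0.26, 0.12], 0.43)]
lid_handle [([0.614, -0.024, 0.326], 0.96), ([0.444, -0.412, -0.001], 0.34)]
```

```bash

python3 -m inch '[0.4,0,0,0,0,0,0, 0.4,0,0,0,0,0,0, 0.4,0,0,0,0,0,0, 0.4,0,0,-10,0,0,0, 0.4,0,0,-40,0,0,0]'
python3 -m inch '[0.4,0,0,-30,0,0,0, 0.4,0,0,-60,0,0,0]'
python3 - <<'E'
from h import *
for c in('scene','top'):
  s=ctrl.snapshot(c)
  for n in('knee_pin','lid_handle','hinge'): print(n,[(np.round(d['location'],3).tolist(),round(d['p'],2)) for d in ctrl.mark_of(s,n)[:2]])
y=-94.5
plan([([.54,-.28,.50],[180,0,y]),([.60,-.05,.58],[180,0,y]),([.614,-.0235,.5645],[180,0,y]),([.614,-.0235,.4845],[180,0,y])])
E
```

```text
clock: 24.35
tool_pos: [0.5829, -0.3741, 0.2813]
orientation: [179.7, 35.2, -94.6]
force: [1.6, -0.8, 0.3]
opening: 0.0488
gripper_force: 0.0
clock: 24.55
tool_pos: [0.5802, -0.4105, 0.3337]
orientation: [179.9, 35.0, -94.5]
force: [1.3, 0.7, 0.5]
opening: 0.0524
gripper_force: 0.0
knee_pin []
lid_handle [([0.612, -0.022, 0.326], 0.68)]
hinge [([0.711, -0.032, 0.075], 0.77)]
knee_pin [([0.593, -0.259, 0.118], 0.58)]
lid_handle [([0.615, -0.025, 0.327], 0.72)]
hinge [([0.716, -0.031, 0.077], 0.95)]
[-199.9   50.7  -65.8] [ 0.1 35.1 -0. ] rows 4.3
[-234.   -41.8  -80. ] [0. 0. 0.] rows 5.0
[-27.5 -11.9  15.5] [0. 0. 0.] rows 0.7
[ 0. -0. 80.] [0. 0. 0.] rows 1.6
```

```bash

python3 -m inch '[0.4,-40,10,-13,0,7,0, 0.4,-80,20,-26,0,14,0, 0.4,-120,30,-39,0,21,0, 0.4,-160,40,-53,0,28,0, 0.4,-200,51,-66,0,35,0]'
python3 -m inch '[0.4,-46,-8,-15,0,0,0, 0.4,-92,-16,-31,0,0,0, 0.4,-138,-24,-47,0,0,0, 0.4,-184,-32,-62,0,0,0, 0.4,-230,-40,-78,0,0,0]'
python3 -m inch '[0.4,-16,-7,0,0,0,0, 0.4,-32,-14,5,0,0,0, 0.4,-32,-14,13,0,0,0, 0.4,-32,-14,13,0,0,0]'
python3 - <<'E'
from h import *
for c in('scene','top'):
  s=ctrl.snapshot(c)
  for n in('lid_handle','hinge'): print(n,[(np.round(d['location'],3).tolist(),round(d['p'],2)) for d in ctrl.mark_of(s,n)[:2]])
print(ctrl.get_obs()['joint_pos'])
go([.6135,-.0235,.485],[180,0,-94.5])
E
```

```text
clock: 25.45
tool_pos: [0.5393, -0.2789, 0.5023]
orientation: [-180.0, -0.2, -94.5]
force: [0.0, 0.3, -0.1]
opening: 0.0529
gripper_force: 0.0
clock: 25.95
tool_pos: [0.5975, -0.052, 0.5794]
orientation: [179.9, 0.0, -94.5]
force: [1.0, -0.3, 0.5]
opening: 0.0526
gripper_force: 0.0
clock: 26.35
tool_pos: [0.6142, -0.0236, 0.5633]
orientation: [179.7, -0.0, -94.5]
force: [-0.8, 0.5, 1.2]
opening: 0.0524
gripper_force: 0.0
lid_handle [([0.615, -0.025, 0.324], 0.91)]
hinge [([0.716, -0.03, 0.077], 0.57)]
lid_handle [([0.615, -0.027, 0.325], 0.77)]
hinge []
[ 15.9   11.57   8.91  -0.05 -87.33 -20.49]
shift [-0.78  0.51 81.54] turn [ 0.01  0.05 -0.09] rows 1.6
```

```bash

python3 -m inch '[0.4,0,0,20,0,0,0, 0.4,0,0,40,0,0,0, 0.4,0,0,60,0,0,0, 0.4,0,0,72,0,0,0, 0.4,0,0,79,0,0,0]'
python3 -m inch '[1,0,0,0,0,0,0, 1,0,0,0,0,0,0, 1,0,0,0,0,0,0, 1,0,0,0,0,0,0, 1,0,0,0,0,0,0]'
python3 -m inch '[1,0,0,0,0,0,0, 1,0,0,0,0,0,0, 1,0,0,0,0,0,0]'
```

```text
clock: 27.15
tool_pos: [0.614, -0.0238, 0.4864]
orientation: [179.9, 0.0, -94.6]
force: [0.6, -0.4, 0.2]
opening: 0.0526
gripper_force: 0.0
clock: 27.65
tool_pos: [0.6141, -0.0234, 0.4877]
orientation: [-180.0, 0.1, -94.5]
force: [0.2, 0.8, -0.7]
opening: 0.0183
gripper_force: 0.0
clock: 27.95
tool_pos: [0.6141, -0.0234, 0.4874]
orientation: [180.0, 0.0, -94.5]
force: [-0.4, -0.5, 1.9]
opening: 0.0112
gripper_force: 30.0
```

Bar gripped (opening 11 to 12 mm). I'll lower it along the arc.

```bash

python3 -m inch '[1,0,17.5,7.8,0,0,0, 1,0,34.4,16.8,0,0,0, 1,0,50.7,26.9,0,0,0, 1,0,66.2,38.2,0,0,0, 1,0,80.9,50.5,0,0,0]'
python3 - <<'E'
from h import *
for c in('scene','top'):
  s=ctrl.snapshot(c)
  for n in('lid_handle','knee_pin'): print(n,[(np.round(d['location'],3).tolist(),round(d['p'],2)) for d in ctrl.mark_of(s,n)[:2]])
E
```

```text
clock: 28.45
tool_pos: [0.5327, -0.0176, 0.4369]
orientation: [180.0, -0.0, -94.5]
force: [-0.9, -2.9, 1.8]
opening: 0.0109
gripper_force: 30.0
lid_handle [([0.536, -0.019, 0.278], 0.82)]
knee_pin [([0.545, -0.253, 0.12], 0.44)]
lid_handle [([0.377, 0.353, 0.044], 0.2)]
knee_pin [([0.537, -0.256, 0.124], 0.67)]
```

```bash

python3 -m inch '[1,0,13.8,13.3,0,0,0, 1,0,26.6,27.6,0,0,0, 1,0,38.4,42.7,0,0,0, 1,0,49.1,58.5,0,0,0, 1,0,58.7,75.1,0,0,0]'
python3 -c "
from h import *
o=ctrl.get_obs();print(o['joint_pos'],o['force'])"
```

```text
clock: 29.25
tool_pos: [0.4739, -0.0134, 0.3615]
orientation: [179.8, -0.1, -94.5]
force: [-3.1, -8.9, -0.1]
opening: 0.0108
gripper_force: 30.1
[ 22.25   3.46 -27.41   0.02 -59.33 -26.8 ] [-3.08 -8.85 -0.12]
```

```bash

python3 -m inch '[1,1,8.4,17.2,0,0,0, 1,1.5,15.5,35,0,0,0, 1,2,21.5,53.2,0,0,0, 1,2.5,26.1,71.8,0,0,0, 1,3,29.4,90.7,0,0,0]'
python3 - <<'E'
from h import *
for c in('scene','top'):
  s=ctrl.snapshot(c)
  for n in('lid_handle','hinge'): print(n,[(np.round(d['location'],3).tolist(),round(d['p'],2)) for d in ctrl.mark_of(s,n)[:2]])
E
```

```text
clock: 29.75
tool_pos: [0.4436, -0.0125, 0.2696]
orientation: [179.7, 0.1, -94.6]
force: [-11.7, 12.5, 0.6]
opening: 0.011
gripper_force: 29.9
lid_handle [([0.444, -0.014, 0.111], 0.79), ([0.596, -0.022, 0.0], 0.7)]
hinge [([0.714, -0.033, 0.074], 0.79)]
lid_handle []
hinge [([0.716, -0.036, 0.074], 0.55)]
```

```bash

python3 -m inch '[1,-1,2,9,0,0,0, 1,-1.5,3,18,0,0,0, 1,-2,3.5,26,0,0,0, 1,-2,4,32,0,0,0, 1,-2,4,36,0,0,0]'
python3 -m inch '[1,0,0,1,0,0,0, 1,0,0,2,0,0,0]'
```

```text
clock: 30.55
tool_pos: [0.4403, -0.0114, 0.2339]
orientation: [179.7, -0.1, -94.6]
force: [-5.6, -5.7, -1.3]
opening: 0.0109
gripper_force: 30.1
clock: 30.75
tool_pos: [0.4403, -0.0114, 0.2321]
orientation: [179.7, -0.1, -94.6]
force: [-5.9, -5.9, -1.1]
opening: 0.0112
gripper_force: 30.1
```

```bash

python3 -m inch '[1,0,0,2,0,0,0, 1,0,0,4,0,0,0]'
python3 - <<'E'
from h import *
for c in('scene','top'):
  s=ctrl.snapshot(c)
  for n in('lid_handle',): print(n,[(np.round(d['location'],3).tolist(),round(d['p'],2)) for d in ctrl.mark_of(s,n)[:2]])
E
```

```text
clock: 30.95
tool_pos: [0.4403, -0.0115, 0.2282]
orientation: [179.7, -0.1, -94.6]
force: [-6.2, -5.8, -1.6]
opening: 0.0107
gripper_force: 30.1
lid_handle [([0.439, -0.011, 0.073], 0.68)]
lid_handle []
```

```bash

python3 -m inch '[1,0,0,2,0,0,0, 1,0,0,4,0,0,0]'
python3 -m inch '[1,0,0,2,0,0,0, 1,0,0,4,0,0,0]'
python3 - <<'E'
from h import *
s=ctrl.snapshot('scene'); save(s,'shut')
f=s['frame'][180:340,180:390];cv2.imwrite('pics/shutc.png',cv2.resize(cv2.cvtColor(f,cv2.COLOR_RGB2BGR),None,fx=3.7,fy=3.7,interpolation=cv2.INTER_CUBIC))
for n in('lid_handle','knee_pin'): print(n,[(np.round(d['location'],3).tolist(),round(d['p'],2)) for d in ctrl.mark_of(s,n)[:2]])
E
```

```text
clock: 31.35
tool_pos: [0.4403, -0.0114, 0.2253]
orientation: [179.7, -0.1, -94.5]
force: [-21.1, -1.0, 43.0]
opening: 0.0108
gripper_force: 30.1
clock: 31.55
tool_pos: [0.4403, -0.0114, 0.2229]
orientation: [179.7, -0.1, -94.5]
force: [-23.9, -0.7, 48.0]
opening: 0.011
gripper_force: 30.0
lid_handle [([0.439, -0.013, 0.068], 0.62)]
knee_pin [([0.492, -0.249, 0.089], 0.45)]
```

View pics/shutc.png

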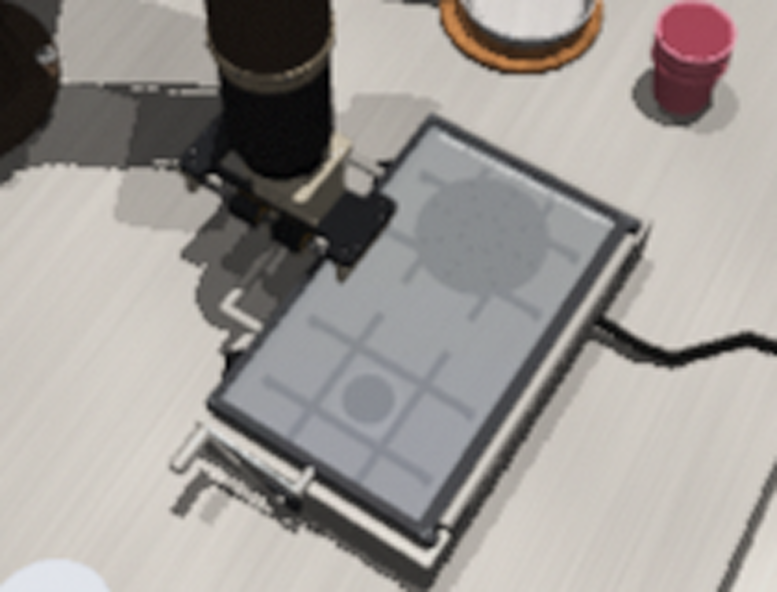

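The lid lies shut: firm contact at 45 N, picture shows it flat. I'll ease off, open slightly and leave straight up.

```bash

python3 -m inch '[1,0,0,-2,0,0,0, 0.68,0,0,-3,0,0,0, 0.68,0,0,-3,0,0,0, 0.68,0,0,-3,0,0,0, 0.68,0,0,-3,0,0,0]'
python3 -m inch '[0.68,0,0,-8,0,0,0, 0.68,0,0,-20,0,0,0, 0.68,0,0,-40,0,0,0, 0.68,0,0,-80,0,0,0, 0.68,0,0,-130,0,0,0]'
python3 - <<'E'
from h import *
for c in('scene','top'):
  s=ctrl.snapshot(c)
  for n in('lid_handle','pan_center','diffuser','mold','cups','rest','tongs'): print(n,[(np.round(d['location'],3).tolist(),round(d['p'],2)) for d in ctrl.mark_of(s,n)[:2]])
  save(s,'end_'+c)
E
```

```text
clock: 32.2
tool_pos: [0.4422, -0.0102, 0.2242]
orientation: [-180.0, 0.1, -94.5]
force: [0.2, 0.8, 0.2]
opening: 0.0277
gripper_force: 0.0
clock: 32.7
tool_pos: [0.4408, -0.0109, 0.3548]
orientation: [179.8, -0.0, -94.5]
force: [2.6, 0.9, -0.1]
opening: 0.0278
gripper_force: 0.0
lid_handle [([0.439, -0.012, 0.07], 0.94)]
pan_center [([0.491, 0.395, 0.033], 0.82), ([0.442, -0.418, 0.014], 0.72)]
diffuser []
mold [([0.492, -0.249, 0.087], 0.71), ([0.668, -0.439, -0.0], 0.62)]
cups [([0.685, 0.37, -0.006], 0.62)]
rest [([0.444, -0.416, 0.002], 0.68), ([0.379, 0.355, 0.043], 0.45)]
tongs []
lid_handle []
pan_center [([0.498, 0.389, 0.029], 0.75)]
diffuser [([0.486, -0.254, 0.091], 0.6)]
mold [([0.668, -0.439, 0.002], 0.75)]
cups [([0.683, 0.369, -0.003], 0.65)]
rest [([0.448, -0.414, 0.0], 0.64), ([0.682, 0.371, 0.001], 0.48)]
tongs [([0.439, -0.414, 0.011], 0.63), ([0.669, -0.439, -0.001], 0.37)]
```

View pics/end_scene.png

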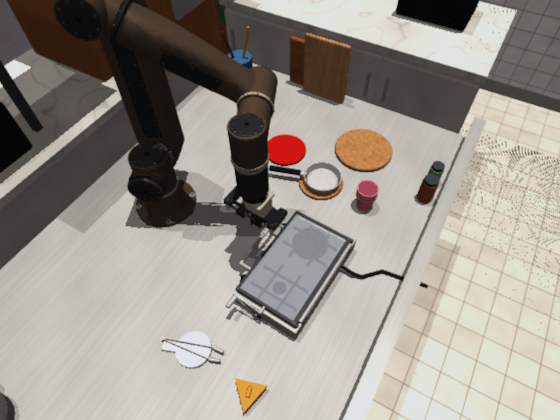

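Lid flat on the hob at (300, 270), pan level on the small cork trivet at (322, 180), the visible bystanders where they were, and the diffuser still on its burner under the glass. The gripper is clear, so I'll hand in.

```bash
python3 -c "
from plant import ctrl
print(ctrl.close_job())"
```

```text
the job is handed in; nothing more can be done
None
```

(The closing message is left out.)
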